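# Sweep the used nuts off the service board into their tray

## Task

The four used nuts lying on the service board beside the reactor are scrap: sweep them with the fingertips along the board and over its end into the plain tray, the one without partitions. Keep them sliding on the board, never picked up, and leave the two bolts and the tin standing where they are, and the other things on the bench alone.

Things in the scene. Friction and masses are not known exactly. Their poses are not given: they have to be found in the camera images.
- nut1_c (a point): one of the four used nuts lying loose on the board: M16 hex nut of dark steel, 24 mm across flats, 13 mm high, lying flat, about 33 g; this point is its centre, 6.5 mm above the face it lies on
- nut2_c (a point): one of the four used nuts lying loose on the board: M16 hex nut of dark steel, 24 mm across flats, 13 mm high, lying flat, about 33 g; this point is its centre, 6.5 mm above the face it lies on
- nut3_c (a point): one of the four used nuts lying loose on the board: M16 hex nut of dark steel, 24 mm across flats, 13 mm high, lying flat, about 33 g; this point is its centre, 6.5 mm above the face it lies on
- nut4_c (a point): one of the four used nuts lying loose on the board: M16 hex nut of dark steel, 24 mm across flats, 13 mm high, lying flat, about 33 g; this point is its centre, 6.5 mm above the face it lies on
- board: fixed service board: a flat aluminium plate on two dark rails, 300 mm along its x and 280 mm along its y. Its upper face is level, 60 mm above the bench. A lip 12 mm high and 4 mm thick runs along the front and rear edges (x = -150 and +150 mm); the two ends (y = -140 and +140 mm) are open and square-edged. The plate is 8 mm thick and overhangs the rails by 35 mm at each end. Origin: under its centre, at bench level
- used_tray: the tray for used nuts: plain open grey plastic tray WITHOUT partitions, fixed, standing on the bench at one end of the board (either end), 200 mm along its x (parallel to the board's end), 130 mm along its y, 46 mm high, walls and floor 4 mm. Its side nearer the board is tucked 25 mm under the plate's end, so a nut pushed over that end drops into it. Origin: under its centre, at bench level; its axes are parallel to the board's
- spares_tray: the same grey tray at the other end of the board, but with two partitions (three compartments), holding new nuts; no used nut may go in here. Origin: under its centre, at bench level
- bolt1: one of two M16 bolts standing loose on the board, head down: hexagonal head 24 mm across flats and 10 mm high, above it a shank 16 mm in diameter, 55 mm high in all, 110 g. Stays standing. Origin: centre of its underside; z is up along the shank
- bolt2: one of two M16 bolts standing loose on the board, head down: hexagonal head 24 mm across flats and 10 mm high, above it a shank 16 mm in diameter, 55 mm high in all, 110 g. Stays standing. Origin: centre of its underside; z is up along the shank
- paste_tin: closed round aluminium tin standing loose on the board, 45 mm in diameter, 38 mm high, 120 g. Stays standing. Origin: centre of its underside; z is up
- spanner: spanner, 200 mm long, lying on the bench to the robot's right; bystander
- solvent: white bottle, 64 mm in diameter, 170 mm high, standing on the bench to the right; bystander; origin under its centre
- driver: screwdriver with black handle, 200 mm long, lying on the bench to the left; bystander
- spray: aluminium can, 52 mm in diameter, 140 mm high, standing on the bench to the left; bystander; origin under its centre
There are look-alikes about, which are no part of the job. Of the things like the paste_tin, leave any that is red; of the rest the larger one is meant.

How it is judged (in metres and radians):
At the end, for the whole second after the job is handed in: All four nuts lie at rest inside the plain tray, below its rim (each centre within its inner walls and less than 44 mm above the bench); both bolts and the tin still stand (under 0.3 rad of tilt) within 20 mm of where they were (x of nut1_c in the frame of used_tray between -0.096 and 0.096 m and y of nut1_c in the frame of used_tray between -0.061 and 0.061 m and z of each of nut1_c, nut2_c, nut3_c, nut4_c in the frame of used_tray below 0.044 m and linear speed of each of nut1, nut2, nut3, nut4 below 0.02 m/s and x of nut2_c in the frame of used_tray between -0.096 and 0.096 m and y of nut2_c in the frame of used_tray between -0.061 and 0.061 m and x of nut3_c in the frame of used_tray between -0.096 and 0.096 m and y of nut3_c in the frame of used_tray between -0.061 and 0.061 m and x of nut4_c in the frame of used_tray between -0.096 and 0.096 m and y of nut4_c in the frame of used_tray between -0.061 and 0.061 m and distance of each of bolt1, bolt2, paste_tin from where it was at the start of the episode below 0.02 m and angle between each of bolt1, bolt2, paste_tin's own z axis and vertical below 0.3 rad); the robot touches nothing.
It fails at once if a nut was picked up (its centre more than 80 mm above the bench, some 13 mm over where it lay) (height (world z) of any of nut1_c, nut2_c, nut3_c, nut4_c above 0.08 m).
It fails at once if a bolt or the tin on the board was knocked over (tilted over 0.3 rad) or shifted by more than 20 mm (distance of any of bolt1, bolt2, paste_tin from where it was at the start of the episode above 0.02 m or angle between any of bolt1, bolt2, paste_tin's own z axis and vertical above 0.3 rad).
It fails at once if something else on the bench was shifted by more than 30 mm (distance of any of spanner, solvent, driver, spray from where it was at the start of the episode above 0.03 m).
It also fails if it takes over 64 s, if anything falls off the work surface, if the arm or the gripper's body presses on something with over 40 N, if the wrist force passes 120 N, or if a joint passes its speed limit or range.

## Robot

A 6-joint arm with a two-finger parallel gripper is mounted at the origin on the work surface. World frame = base frame: x ahead of the robot, y to its left, z up, the work surface at z = 0. Lengths are in mm, angles in rad, forces in N, time in s.
With the tool pointing down it reaches from about 275 to 1000 mm from the base axis. Payload 8.4 kg.
Tool frame: the origin (TCP) lies at the very end of the fingers, on their centre line; the grasp point (between the pads) lies 19 mm behind it (robot.grip_point_offset is the distance from the TCP to the grasp point, in mm); x points along the fingers, z is the direction in which the jaws open and shut, and the axes are right-handed (so a half turn about x gives the same grasp; the last joint's range is limited). The gripper opens to 85 mm and grips with 20 to 120 N. Pads are 22 mm wide; open, the fingers measure 114 mm over their backs; the gripper's body (76 mm by 85 mm) begins 54 mm behind the grasp point. The pads swing forward as they close: fully open they stand 13 mm farther back than shut.
Start: joints at [1.251, 0.353, 1.633, -0, 1.155, -0.002], TCP at [195.297, 593.706, 231.281] pointing down, gripper open.
Joint ranges: [-2.63, 2.63], [-0.92, 2.1], [0.06, 2.66], [-1.3, 4.44], [0, 2.69], [-3.02, 3.02]. Speed limits (rad/s): [2.22, 2.22, 2.79, 3.14, 3.14, 3.14].

## Interface

Orientations are given as a unit quaternion [x, y, z, w].
In Python, from bench import robot, viewer gives the robot as it stands.
- The arm moves only by the tool carry_out, never from a script. Its argument "deltas" is a list of rows, each a list of 4 numbers: the shift along the tool's x, y, z in mm, then the turn about the tool's x in degrees. In form: [[tx, ty, tz, yaw], ...]. A call has 1 to 20 rows; each row shifts and turns the commanded pose from where the row before left it, along the tool's axes as they then stand; what a row does not reach is not made up. A row lasts 1/10 s, in which the tool goes at most 50 mm and 8.59 degrees, less where a joint would pass 70% of its speed; a pose out of reach is approached as far as the arm can. A call with a gripper value outside its range is refused whole. "fingers" is the closure, from -1 (fully open) to 1 (shut), set as the call begins (left out, the last holds). The fingers move at their own pace and stop on an object; "squeeze" is the grip in N (left out, the last holds). Time passes only in rows, so rows that do not move let the fingers close. It gives the time, the measured TCP pose, the force and the opening at its end, in the units of the state.
- robot.read_state(): the state, without advancing time (a new reading comes with each control period).
- viewer.read_camera(name): name is "scene" or "top" or "wrist"; returns (picture, depth): 384x512x3 uint8, red, green, blue; 384x512 float32, mm along the optical axis (not along the pixel's ray), 0 where there is no reading.
- viewer.calibration(name): a dict with "fx", "fy", "cx", "cy" (pixels), "R" (3x3) and "t" (3): a world point X has camera coordinates R X + t. Camera axes: x right, y down, z forward; pixel columns grow to the right and rows downward; lengths in mm; the calibration is good to about 2 mm. The wrist camera is an equidistant fisheye: a pixel r from the principal point sees the ray r / f radians off the axis. A picture is of the moment at which its call begins: read the wrist's pose just before it. calibration takes no time and is no camera call; for the wrist camera it gives the pose at the moment of the call.
- robot.sign_off(): hands the job in, once; it reports no verdict.
Trained networks look in the newest picture that a camera, given by its name, has taken for a name from the list of things; names that differ only in an ending like _2 or _b are one class to them, and where a whole thing is asked for, a point or a joint stands for the part that bears it (a point fixed in the world has none). Each returns a list of dicts, best first, with "p" (0 to 1); they miss things now and then, are a little off and sometimes report something else, mostly with a low value. They report only what shows in the picture. A call takes as long as a camera call. They do not tell look-alikes from the thing itself.
- viewer.look_for(camera, query): "xy" ([column, row] in pixels, amid what is visible of it).
The state is a dict: "time": time; "joint_pos": joint angles; "qvel": joint speeds; "joint_torque": joint torques, N m; "tcp_pos": TCP position; "eef_rot": TCP orientation; "force": force on the tool from outside, world axes, zero at the start; "wrist_torque": the same for the moment, N m; "gripper_width": finger opening in mm.
Only numpy, scipy, OpenCV 4.12 (cv2) and the standard library are available. Lean on these libraries where they do the work, as an engineer would, in place of code of your own. Each camera call takes 0.05 s, during which the arm holds its last target.

## Working session

There is one attempt and no reset: what is moved stays moved. The work goes in short steps, Python scripts to look and compute and a tool call to move; the robot and the scene stay as the last step left them, time stands still between calls to the robot, and variables do not carry over. Pictures are saved under pics/ and viewed, and the job is handed in when it is done.

Besides the shell and the picture viewer there is one more tool, called after ">>>" by a JSON object that holds its "api" and its "payload", one argument or row to a line. carry_out: Moves the arm, as the interface text tells. Its arguments: {"type":"object","properties":{"deltas":{"type":"array"},"fingers":{"type":"number"},"squeeze":{"type":"number"}},"required":["deltas"]}

```bash
mkdir -p pics
cat > h.py <<'E'
import numpy as np,cv2
from bench import robot,viewer
def snap(n,f):
    p,d=viewer.read_camera(n); cv2.imwrite(f'pics/{f}.png',p[:,:,::-1]); np.save(f'pics/{f}.npy',d); return p,d
def world(n,u,v,d):
    c=viewer.calibration(n);R=np.array(c['R']);t=np.array(c['t'])
    return R.T@(np.array([(u-c['cx'])/c['fx']*d,(v-c['cy'])/c['fy']*d,d])-t)
def onz(n,u,v,z):
    c=viewer.calibration(n);R=np.array(c['R']);t=np.array(c['t'])
    o=-R.T@t; r=R.T@np.array([(u-c['cx'])/c['fx'],(v-c['cy'])/c['fy'],1]); return o+r*(z-o[2])/r[2]
E
python3 - <<'E'
from h import *
for n in['scene','top']:
    p,d=snap(n,n+'0')
    for q in['nut1_c','bolt1','paste_tin','board','used_tray','spares_tray']:
        for r in viewer.look_for(n,q):
            u,v=r['xy'];dd=d[int(v),int(u)]
            print(n,q,round(r['p'],2),np.round(r['xy']),np.round(world(n,u,v,dd)))
print(robot.read_state())
E
```

```text
scene nut1_c 0.49 [268. 159.] [436. -21.  70.]
scene nut1_c 0.46 [236. 190.] [597. -48.  62.]
scene bolt1 0.42 [271. 156.] [441. -13.  83.]
scene paste_tin 0.79 [250. 256.] [773.  74.  35.]
scene paste_tin 0.71 [236. 246.] [749.  27.  23.]
scene paste_tin 0.67 [238. 190.] [591. -44.  59.]
scene paste_tin 0.54 [244. 206.] [683.  17.  99.]
scene board 0.59 [271. 194.] [572.  45.  62.]
scene used_tray 0.83 [202. 177.] [ 518. -198.    2.]
scene used_tray 0.57 [335. 216.] [558. 218.  39.]
scene spares_tray 0.65 [337. 217.] [535. 220.  19.]
top nut1_c 0.34 [261. 158.] [666.   1. 103.]
top bolt1 0.54 [256. 192.] [559.  15.  69.]
top paste_tin 0.74 [260. 157.] [668.   5. 105.]
top paste_tin 0.47 [252. 137.] [744.  31.  21.]
top paste_tin 0.43 [234. 128.] [772.  91.  36.]
top board 0.89 [250. 198.] [543.  34.  56.]
top spares_tray 0.78 [194. 202.] [526. 224.   4.]
top spares_tray 0.64 [123. 150.] [679. 423. 139.]
{'time': 0.7, 'joint_pos': array([ 1.25060618e+00,  3.52973884e-01,  1.63341235e+00,  4.41557289e-05,
        1.15518550e+00, -2.43726795e-03]), 'qvel': array([ 0.00046566,  0.00086156, -0.00022342,  0.00043495, -0.00042523,
       -0.00082023]), 'joint_torque': array([-6.85897794e-04, -6.05029106e+01, -3.42372036e+01,  1.13998678e-04,
        1.10186000e-03, -4.48592903e-05]), 'tcp_pos': array([195.279925  , 593.71098107, 231.29199579]), 'eef_rot': array([-0.41457737,  0.57281332,  0.41460919,  0.57280863]), 'force': array([-1.41076589,  0.23068859,  0.28877451]), 'wrist_torque': array([-0.01151223,  0.01929035,  0.0018094 ]), 'gripper_width': 85.52774316793753}
```

Run:
```python
import cv2
a=cv2.imread('pics/scene0.png');b=cv2.imread('pics/top0.png')
cv2.imwrite('pics/s1.png',cv2.resize(a[110:290,130:400],(800,533),interpolation=2))
cv2.imwrite('pics/t1.png',cv2.resize(b[110:270,150:350],(750,600),interpolation=2))
```

```text
(no output)
```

View pics/s1.png

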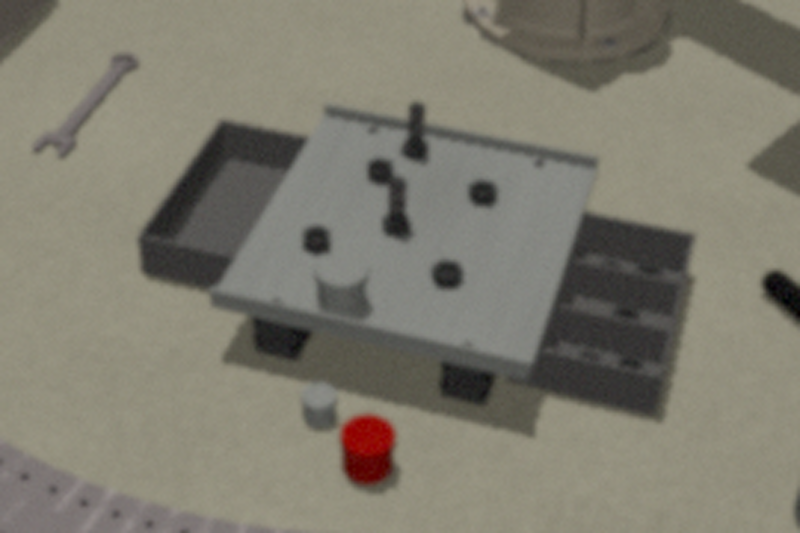

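View pics/t1.png

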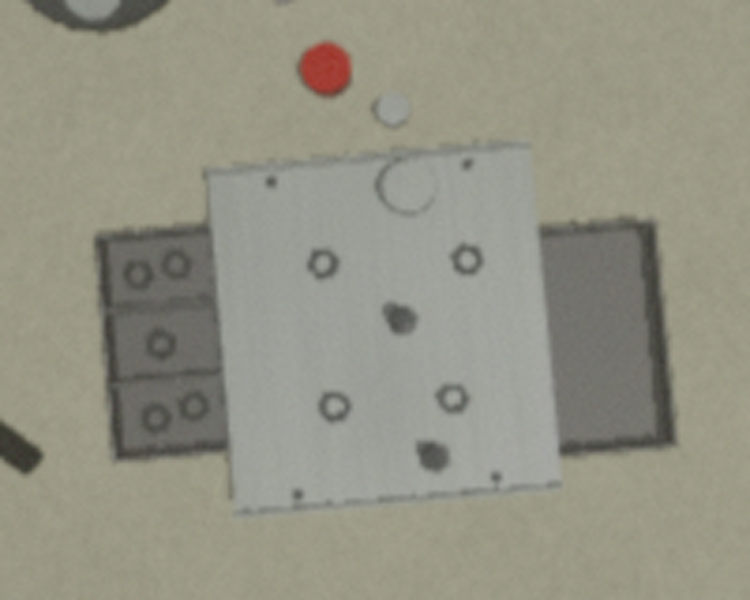

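View pics/top0.png

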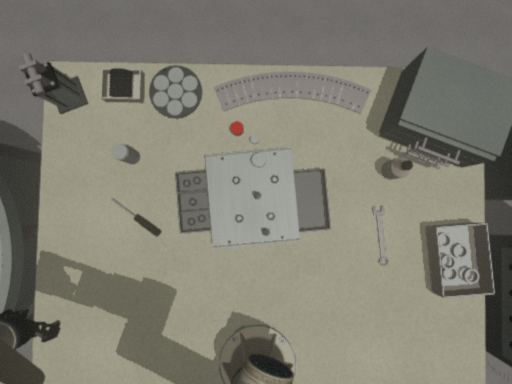

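View pics/scene0.png

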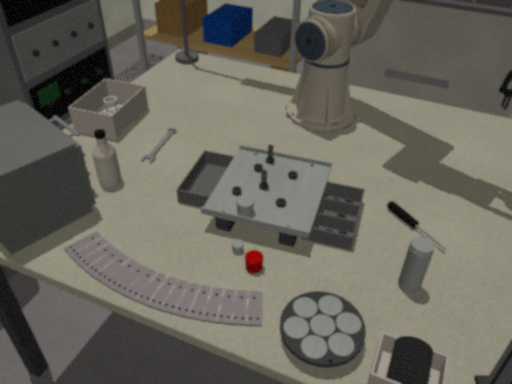

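The plain tray is at the −y (right) end, top-image around (313,200); the partitioned tray holding nuts is at the left, around (193,200). There are three tin candidates in the top image: on the board (259,160), large aluminium; on the bench (254,139), small; and red (237,128). The one on the board fits. Next I'll measure.

Run:
```python
from h import *
d=np.load('pics/top0.npy');ds=np.load('pics/scene0.npy')
T=lambda x,y:(x/3.75+150-.4,y/3.75+110-.4)
S=lambda x,y:(x*270/800+130-.3,y*180/533+110-.3)
g=viewer.calibration('top');print(g)
items={'nutA':(323,264,73),'nutB':(467,260,73),'nutC':(335,407,73),'nutD':(453,399,73),'bolt1':(400,319,100),'bolt2':(433,457,100),'tin':(408,186,98),
'c1':(205,171,72),'c2':(530,145,72),'c3':(560,486,72),'c4':(233,513,72),'t1':(655,221,46),'t2':(676,443,46)}
for k,(x,y,z) in items.items():
    u,v=T(x,y); dd=d[int(round(v)),int(round(u))]
    print(k,np.round([u,v]),'assumed z',np.round(onz('top',u,v,z)),'depth',np.round(world('top',u,v,dd)))
its={'nutA':(447,269,73),'nutB':(316,234,73),'nutC':(482,187,73),'nutD':(379,166,73),'bolt1top':(397,180,115),'bolt2top':(417,106,115),'bolt1base':(397,228,62),'bolt2base':(415,153,62),'tintop':(343,272,98)}
for k,(x,y,z) in its.items():
    u,v=S(x,y); dd=ds[int(round(v)),int(round(u))]
    print(k,'assumed z',np.round(onz('scene',u,v,z)),'depth',np.round(world('scene',u,v,dd)))
```

```text
{'fx': 414.85359603837065, 'fy': 414.85359603837065, 'cx': 255.268954285111, 'cy': 187.94807890086392, 'R': array([[ 0.02068273, -0.99974207, -0.00938211],
       [-0.99859425, -0.0201991 , -0.04900526],
       [ 0.04880311,  0.01038248, -0.99875445]]), 't': array([   5.936208  ,  576.37686329, 1368.58829549])}
nutA [236. 180.] assumed z [597.  80.  73.] depth [598.  81.  59.]
nutB [274. 179.] assumed z [603. -43.  73.] depth [604. -43.  66.]
nutC [239. 218.] assumed z [476.  67.  73.] depth [476.  68.  59.]
nutD [270. 216.] assumed z [485. -33.  73.] depth [485. -33.  58.]
bolt1 [256. 195.] assumed z [551.  13. 100.] depth [550.  13. 116.]
bolt2 [265. 231.] assumed z [437. -16. 100.] depth [438. -16. 117.]
tin [258. 159.] assumed z [663.   9.  98.] depth [663.   9.  96.]
c1 [204. 155.] assumed z [675. 183.  72.] depth [684. 193.   0.]
c2 [291. 148.] assumed z [703. -95.  72.] depth [705. -96.  56.]
c3 [299. 239.] assumed z [ 413. -125.   72.] depth [ 414. -125.   74.]
c4 [212. 246.] assumed z [385. 151.  72.] depth [378. 160.  -4.]
t1 [324. 169.] assumed z [ 642. -206.   46.] depth [ 642. -206.   47.]
t2 [330. 228.] assumed z [ 451. -227.   46.] depth [ 451. -227.   44.]
nutA assumed z [598.  80.  73.] depth [592.  79.  68.]
nutB assumed z [603. -44.  73.] depth [593. -48.  64.]
nutC assumed z [474.  67.  73.] depth [1478.  389.  873.]
nutD assumed z [486. -34.  73.] depth [480. -36.  68.]
bolt1top assumed z [550.  11. 115.] depth [547.  10. 112.]
bolt2top assumed z [434. -18. 115.] depth [437. -17. 117.]
bolt1base assumed z [552.  14.  62.] depth [561.  17.  70.]
bolt2base assumed z [437. -16.  62.] depth [450. -12.  72.]
tintop assumed z [666.  12.  98.] depth [669.  14. 101.]
```

```bash
cat >> h.py <<'E'
from scipy.spatial.transform import Rotation as Ro
C=np.array([544,28.5]);ex=np.array([.995,.101]);ey=np.array([-.101,.995])
def b2w(x,y): return C+ex*x+ey*y
def w2b(p): p=np.array(p)[:2]-C; return np.array([p@ex,p@ey])
def plan(bx,by,z,push=None):
    """deltas (total) in tool axes: turn first (about x), then shift. push: board-frame dir for tool z"""
    s=robot.read_state();R=Ro.from_quat(s['eef_rot']).as_matrix()
    yaw=0
    if push is not None:
        w=ex*push[0]+ey*push[1]; loc=R.T@np.array([w[0],w[1],0]); yaw=np.degrees(np.arctan2(-loc[1],loc[2]))
        if yaw>90:yaw-=180
        if yaw<-90:yaw+=180
    d=np.array([*b2w(bx,by),z])-s['tcp_pos']
    R2=R@Ro.from_euler('x',yaw,degrees=True).as_matrix()
    print('t',round(s['time'],2),'tcp',np.round(s['tcp_pos'],1),'board',np.round(w2b(s['tcp_pos']),1),'F',np.round(s['force'],1),'w',round(s['gripper_width'],1))
    print('yaw',round(yaw,1),'shift in turned tool',np.round(R2.T@d,1),'in present tool',np.round(R.T@d,1))
    return R
E
python3 - <<'E'
from h import *
R=plan(-65,-20,170,(0,-1));print(R.round(2))
E
```

```text
t 0.7 tcp [195.3 593.7 231.3] board [-289.9  597.6] F [-1.4  0.2  0.3] w 85.5
yaw -24.0 shift in turned tool [  61.3 -224.9 -617.5] in present tool [  61.3 -456.6 -472.7]
[[-0.   -0.95  0.31]
 [ 0.    0.31  0.95]
 [-1.    0.    0.  ]]
```

>>> {"api": "carry_out", "payload": {
  "deltas": [
    [0, 0, 0, -8],
    [0, 0, 0, -8],
    [0, 0, 0, -8],
    [0, -13, -36, 0],
    [0, -13, -36, 0],
    [0, -13, -36, 0],
    [0, -13, -36, 0],
    [0, -13, -36, 0],
    [0, -13, -36, 0],
    [0, -13, -36, 0],
    [0, -13, -36, 0],
    [0, -13, -36, 0],
    [0, -13, -36, 0],
    [0, -13, -36, 0],
    [0, -13, -36, 0],
    [0, -13, -36, 0],
    [0, -13, -36, 0],
    [0, -13, -36, 0],
    [0, 0, 0, 0]
  ],
  "fingers": 1,
  "squeeze": 40
}}

```text
time: 2.6
tcp_pos: [445.5, 72.9, 231.6]
eef_rot: [0.524, -0.475, -0.523, -0.475]
force: [1.0, 0.8, 0.1]
gripper_width: -0.1
```

Run:
```python
from h import *
R=plan(-65,-20,125,(0,-1));print(R.round(3))
p,d=snap('wrist','w1'); snap('scene','s2')
print({k:np.round(v,2) for k,v in viewer.calibration('wrist').items()})
cv2.imwrite('pics/w1b.png',cv2.resize(p[:,:,::-1],(768,576)))
```

```text
t 2.6 tcp [445.5  72.9 231.6] board [-93.5  54.2] F [1.  0.8 0.1] w -0.1
yaw -0.2 shift in turned tool [106.7 -28.4 -74.1] in present tool [106.7 -28.6 -74. ]
[[ 0.001 -0.995 -0.097]
 [-0.001 -0.097  0.995]
 [-1.    -0.001 -0.001]]
{'fx': np.float64(297.32), 'fy': np.float64(297.32), 'cx': np.float64(256.7), 'cy': np.float64(191.52), 'R': array([[-0.1 ,  1.  ,  0.  ],
       [ 0.94,  0.09,  0.32],
       [ 0.32,  0.03, -0.95]]), 't': array([ -31.16, -465.97,  235.21])}
```

View pics/w1b.png

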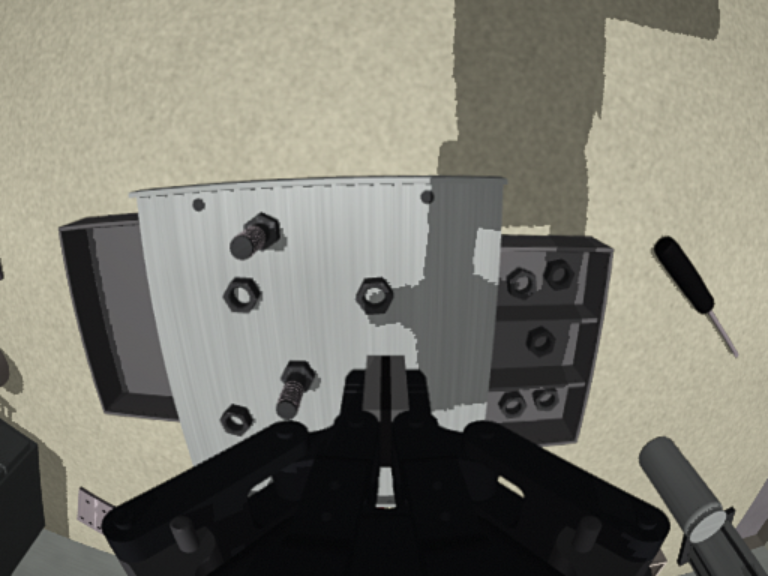

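View pics/s2.png

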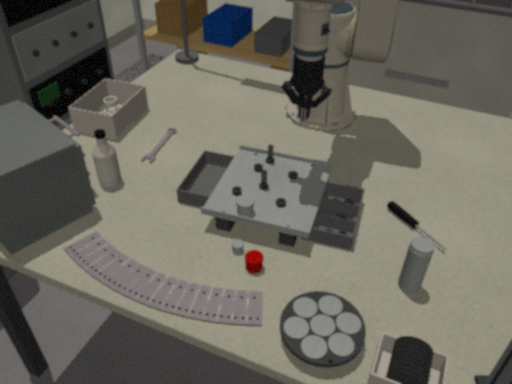

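The wrist view shows all of these clearly (768-wide picture): plain tray at left, nut D (241,296), nut C (375,296), nut B (237,420), bolt2 head (266,228), bolt1 head (299,375). I'll cross-check these with the fisheye model.

```bash
cat >> h.py <<'E'
def won(u,v,z,c=None):
    c=c or viewer.calibration('wrist');R=np.array(c['R']);t=np.array(c['t'])
    a,b=u-c['cx'],v-c['cy'];r=np.hypot(a,b);th=r/c['fx']
    ray=R.T@np.array([a/r*np.sin(th),b/r*np.sin(th),np.cos(th)]);o=-R.T@t
    return o+ray*(z-o[2])/ray[2]
E
python3 - <<'E'
from h import *
for k,(u,v,z) in dict(D=(241,294,73),C=(374,295,73),B=(236,418,73),b2=(265,229,65),b1=(298,376,65),b2t=(242,246,115),b1t=(287,409,115),tray=(62,230,46),tray2=(106,411,46),boardnr=(500,180,72),boardnl=(133,193,72)).items():
    p=won(u/1.5,v/1.5,z);print(k,p.round(0),w2b(p).round(0))
E
```

```text
D [478. -28.  73.] [-72. -50.]
C [469.  70.  73.] [-71.  49.]
B [591. -37.  73.] [ 41. -70.]
b2 [429. -13.  65.] [-118.  -29.]
b1 [547.  15.  65.] [  1. -13.]
b2t [430. -14. 115.] [-118.  -31.]
b1t [545.  16. 115.] [ -1. -12.]
tray [ 446. -218.   46.] [-123. -235.]
tray2 [ 635. -197.   46.] [  68. -233.]
boardnr [377. 148.  72.] [-154.  136.]
boardnl [ 407. -119.   72.] [-152. -132.]
```

>>> {"api": "carry_out", "payload": {
  "deltas": [
    [12, -5, -13, 0],
    [15, -5, -13, 0],
    [15, -5, -13, 0],
    [15, -5, -13, 0],
    [15, -5, -13, 0],
    [15, -4, -9, 0],
    [10, 0, 0, 0],
    [0, 0, 0, 0],
    [0, 0, 0, 0]
  ]
}}

```text
time: 3.6
tcp_pos: [479.7, 6.1, 134.2]
eef_rot: [-0.525, 0.474, 0.525, 0.474]
force: [0.1, 0.2, -0.6]
gripper_width: 0.2
```

Run:
```python
from h import *
plan(-65,-21,64,(0,-1))
p,d=snap('wrist','w2')
cv2.imwrite('pics/w2b.png',cv2.resize(p[:,:,::-1],(768,576)))
```

```text
t 3.6 tcp [479.7   6.1 134.2] board [-66.2 -15.8] F [ 0.1  0.2 -0.6] w 0.2
yaw 0.0 shift in turned tool [70.2 -1.3 -5.2] in present tool [70.2 -1.3 -5.2]
```

View pics/w2b.png

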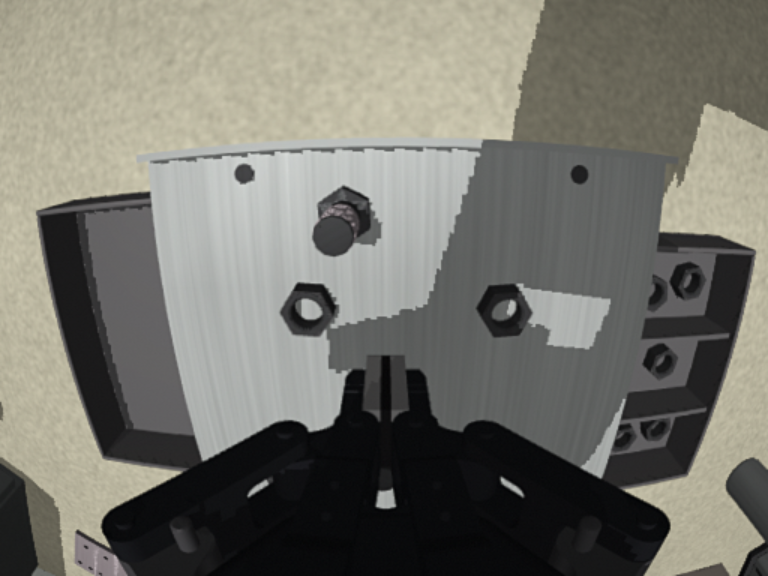

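>>> {"api": "carry_out", "payload": {
  "deltas": [
    [15, 1, 2, 0],
    [15, 0, 0, 0],
    [15, 0, 0, 0],
    [15, 0, 0, 0],
    [5, 0, 0, 0],
    [3, 0, 0, 0],
    [0, 0, 0, 0],
    [0, 0, 0, 0]
  ]
}}

```text
time: 4.45
tcp_pos: [479.4, 7.4, 67.0]
eef_rot: [0.525, -0.474, -0.524, -0.474]
force: [-1.1, 0.2, -0.5]
gripper_width: -0.0
```

Run:
```python
from h import *
plan(-65,-148,64,(0,-1))
p,d=snap('wrist','w3')
cv2.imwrite('pics/w3b.png',cv2.resize(p[:,:,::-1],(768,576)))
```

```text
t 4.45 tcp [479.4   7.4  67. ] board [-66.4 -14.4] F [-1.1  0.2 -0.5] w -0.0
yaw 0.0 shift in turned tool [   3.    -1.4 -133.6] in present tool [   3.    -1.4 -133.6]
```

View pics/w3b.png

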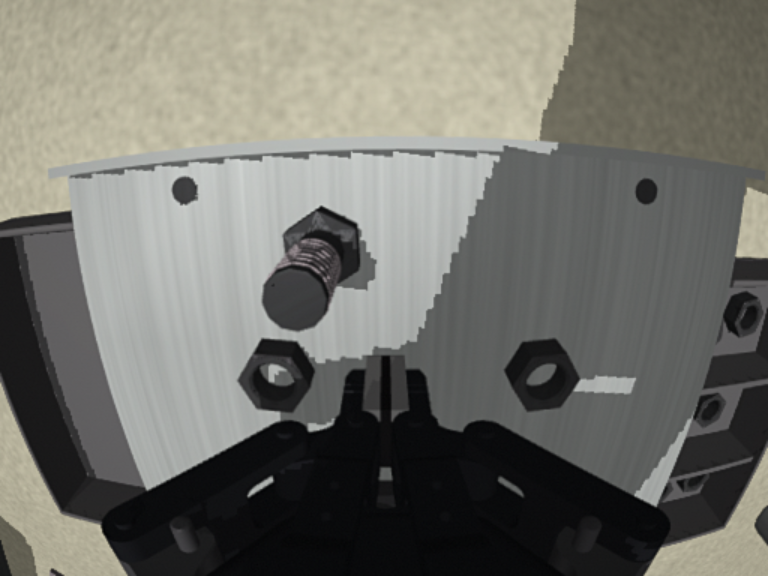

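>>> {"api": "carry_out", "payload": {
  "deltas": [
    [1, 2, 0, 0],
    [1, 2, 0, 0],
    [0, 0, -3, 0],
    [0, 0, -5, 0],
    [0, 0, -5, 0],
    [0, 0, -5, 0],
    [0, 0, -5, 0],
    [0, 0, -5, 0],
    [0, 0, -5, 0],
    [0, 0, -5, 0],
    [0, 0, -5, 0],
    [0, 0, -3, 0],
    [0, 0, -2, 0],
    [0, 0, 0, 0]
  ]
}}

```text
time: 5.9
tcp_pos: [479.8, -41.0, 64.3]
eef_rot: [-0.525, 0.474, 0.525, 0.474]
force: [-0.9, 0.7, -0.7]
gripper_width: 0.2
```

Run:
```python
from h import *
plan(-70,-148,65,(0,-1))
p,d=snap('wrist','w4')
cv2.imwrite('pics/w4b.png',cv2.resize(p[:,:,::-1],(768,576)))
```

```text
t 5.9 tcp [479.8 -41.   64.3] board [-70.9 -62.7] F [-0.9  0.7 -0.7] w 0.2
yaw -0.0 shift in turned tool [ -0.7  -0.9 -85.3] in present tool [ -0.7  -0.9 -85.3]
```

View pics/w4b.png

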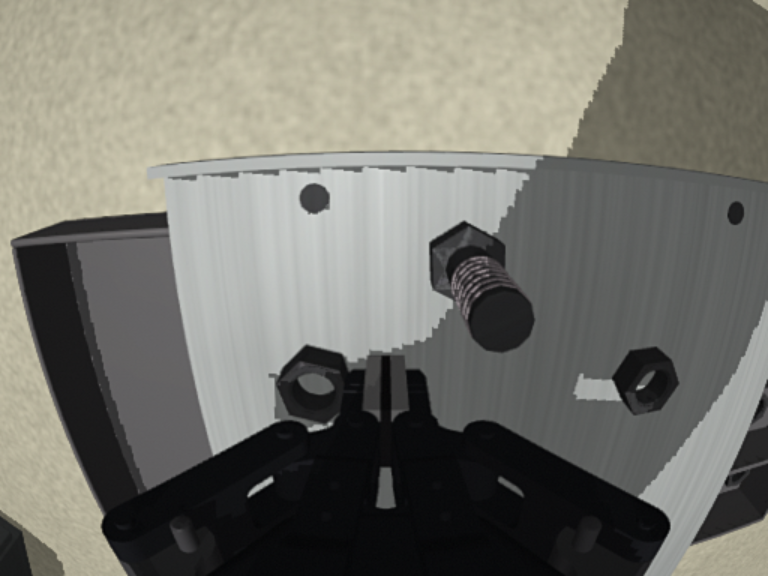

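>>> {"api": "carry_out", "payload": {
  "deltas": [
    [0, 0, -3, 0],
    [0, 0, -5, 0],
    [0, 0, -5, 0],
    [0, 0, -5, 0],
    [0, 0, -5, 0],
    [0, 0, -5, 0],
    [0, 0, -5, 0],
    [0, 0, -5, 0],
    [0, 0, -5, 0],
    [0, 0, -5, 0],
    [0, 0, -5, 0],
    [0, 0, -5, 0],
    [0, 0, -5, 0],
    [0, 0, -5, 0],
    [0, 0, -5, 0],
    [0, 0, -5, 0],
    [0, 0, -5, 0],
    [0, 0, 0, 0],
    [0, 0, 0, 0]
  ]
}}

```text
time: 7.85
tcp_pos: [488.1, -123.5, 64.3]
eef_rot: [-0.525, 0.474, 0.525, 0.474]
force: [-0.6, -0.8, 0.9]
gripper_width: -0.4
```

Run:
```python
from h import *
plan(-70,-148,65,(0,-1))
p,d=snap('wrist','w5')
cv2.imwrite('pics/w5b.png',cv2.resize(p[:,:,::-1],(768,576)))
```

```text
t 7.85 tcp [ 488.1 -123.5   64.3] board [ -71.  -145.6] F [-0.6 -0.8  0.9] w -0.4
yaw -0.0 shift in turned tool [-0.7 -0.9 -2.4] in present tool [-0.7 -0.9 -2.4]
```

View pics/w5b.png

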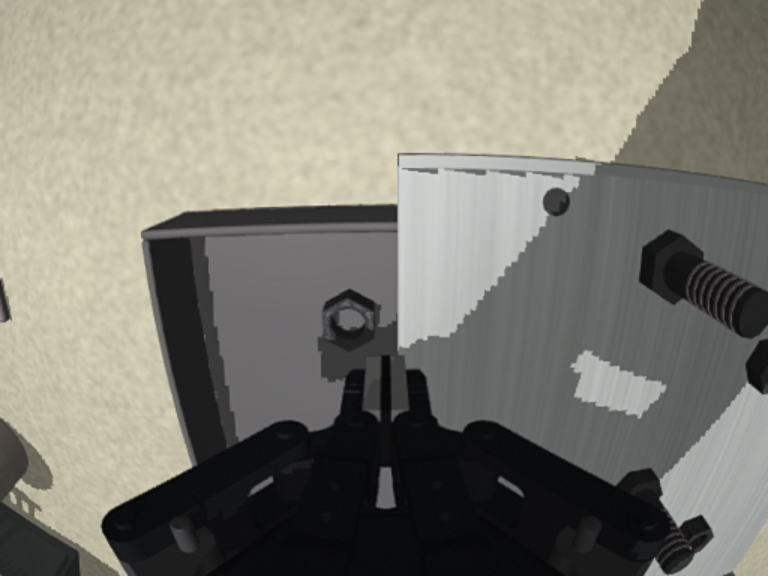

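Nut D lies in the plain tray, at pixel (350,320). Next is nut B.

Run:
```python
from h import *
plan(52,-42,135,(-.15,-.99))
```

```text
t 7.9 tcp [ 488.1 -123.4   64.3] board [ -71.  -145.5] F [-0.  -0.4  0.6] w -0.2
yaw 8.6 shift in turned tool [ -70.7 -106.1  120.7] in present tool [ -70.7 -122.9  103.5]
```

>>> {"api": "carry_out", "payload": {
  "deltas": [
    [-20, 0, 0, 0],
    [-25, 0, 0, 0],
    [-25, 0, 0, 8.5],
    [0, -13, 15, 0],
    [0, -13, 15, 0],
    [0, -13, 15, 0],
    [0, -13, 15, 0],
    [0, -13, 15, 0],
    [0, -13, 15, 0],
    [0, -13, 15, 0],
    [0, -13, 15, 0],
    [0, 0, 0, 0],
    [0, 0, 0, 0],
    [0, 0, 0, 0]
  ]
}}

```text
time: 9.3
tcp_pos: [597.1, -8.7, 134.0]
eef_rot: [-0.488, 0.512, 0.488, 0.511]
force: [0.7, -0.8, -0.6]
gripper_width: 0.2
```

Run:
```python
from h import *
plan(52,-42,65,(-.15,-.99))
p,d=snap('wrist','w6')
cv2.imwrite('pics/w6b.png',cv2.resize(p[:,:,::-1],(768,576)))
```

```text
t 9.3 tcp [597.1  -8.7 134. ] board [ 49.1 -42.4] F [ 0.7 -0.8 -0.6] w 0.2
yaw 0.1 shift in turned tool [69.  -2.9  0.8] in present tool [69.  -2.9  0.8]
```

View pics/w6b.png

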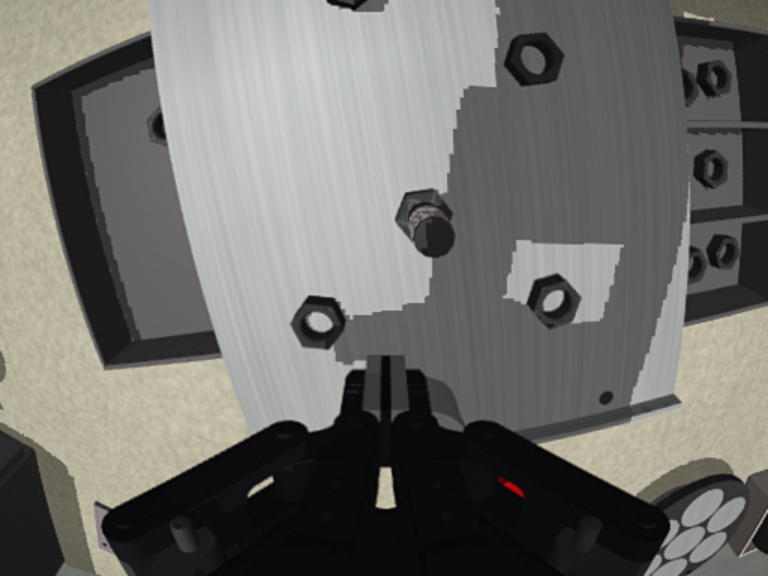

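>>> {"api": "carry_out", "payload": {
  "deltas": [
    [15, -2, 5, 0],
    [15, 0, 0, 0],
    [15, 0, 0, 0],
    [15, 0, 0, 0],
    [6, 0, 0, 0],
    [2, 0, 0, 0],
    [1, 0, 0, 0],
    [0, 0, 0, 0],
    [0, 0, 0, 0]
  ]
}}

```text
time: 10.25
tcp_pos: [600.4, -3.6, 65.9]
eef_rot: [-0.488, 0.511, 0.488, 0.512]
force: [0.4, 0.8, 0.4]
gripper_width: 0.3
```

Run:
```python
from h import *
plan(36,-148,65,(-.15,-.99))
p,d=snap('wrist','w7')
cv2.imwrite('pics/w7b.png',cv2.resize(p[:,:,::-1],(768,576)))
```

```text
t 10.25 tcp [600.4  -3.6  65.9] board [ 52.9 -37.6] F [0.4 0.8 0.4] w 0.3
yaw 0.1 shift in turned tool [ 9.000e-01  1.000e-01 -1.117e+02] in present tool [   0.9    0.4 -111.7]
```

View pics/w7b.png

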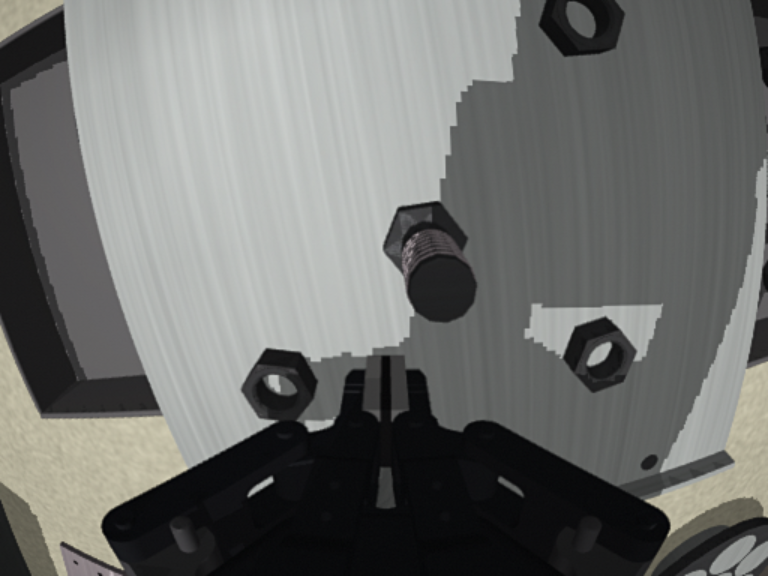

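>>> {"api": "carry_out", "payload": {
  "deltas": [
    [1, 0, -3, 0],
    [0, 0, -5, 0],
    [0, 0, -5, 0],
    [0, 0, -5, 0],
    [0, 0, -5, 0],
    [0, 0, -5, 0],
    [0, 0, -5, 0],
    [0, 0, -5, 0],
    [0, 0, -5, 0],
    [0, 0, -5, 0],
    [0, 0, -5, 0],
    [0, 0, -5, 0],
    [0, 0, -2, 0],
    [0, 0, 0, 0]
  ]
}}

```text
time: 11.7
tcp_pos: [597.1, -63.8, 64.3]
eef_rot: [-0.488, 0.512, 0.488, 0.512]
force: [1.0, -0.3, 0.7]
gripper_width: -0.0
```

Run:
```python
from h import *
plan(36,-148,65,(-.15,-.99))
p,d=snap('wrist','w8')
cv2.imwrite('pics/w8b.png',cv2.resize(p[:,:,::-1],(768,576)))
```

```text
t 11.7 tcp [597.1 -63.8  64.3] board [ 43.5 -97.2] F [ 1.  -0.3  0.7] w -0.0
yaw 0.1 shift in turned tool [ -0.7  -0.2 -51.4] in present tool [ -0.7  -0.1 -51.4]
```

View pics/w8b.png

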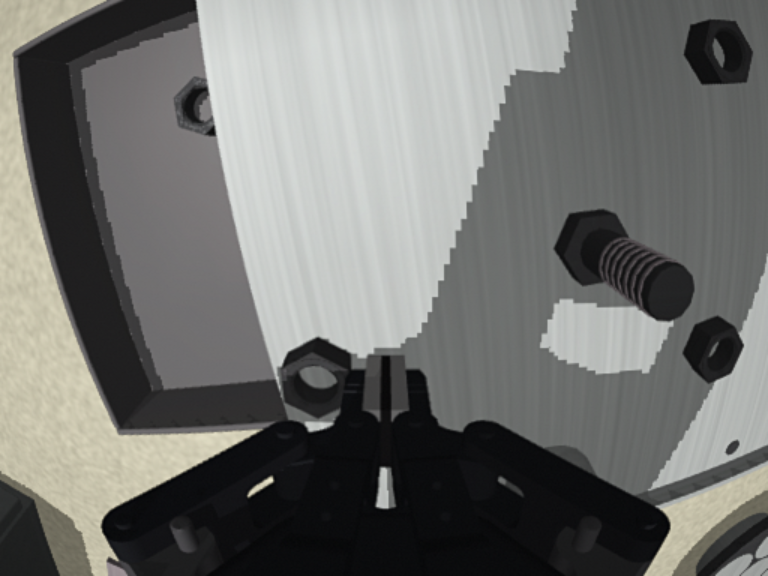

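>>> {"api": "carry_out", "payload": {
  "deltas": [
    [0, 0.5, -4, 0],
    [0, 0.5, -5, 0],
    [0, 0.5, -5, 0],
    [0, 0.5, -5, 0],
    [0, 0.5, -5, 0],
    [0, 0.5, -5, 0],
    [0, 0, -5, 0],
    [0, 0, -5, 0],
    [0, 0, -5, 0],
    [0, 0, -5, 0],
    [0, 0, 0, 0],
    [0, 0, 0, 0],
    [0, 0, 0, 0]
  ]
}}

```text
time: 13.05
tcp_pos: [591.8, -112.1, 64.3]
eef_rot: [-0.488, 0.512, 0.488, 0.512]
force: [0.0, 0.4, 0.7]
gripper_width: -0.1
```

Run:
```python
from h import *
plan(56,90,135,(-.1,-.99))
p,d=snap('wrist','w9')
cv2.imwrite('pics/w9b.png',cv2.resize(p[:,:,::-1],(768,576)))
```

```text
t 13.05 tcp [ 591.8 -112.1   64.3] board [  33.4 -144.8] F [0.  0.4 0.7] w -0.1
yaw -2.7 shift in turned tool [-70.7   1.1 235.9] in present tool [-70.7  12.3 235.5]
```

View pics/w9b.png

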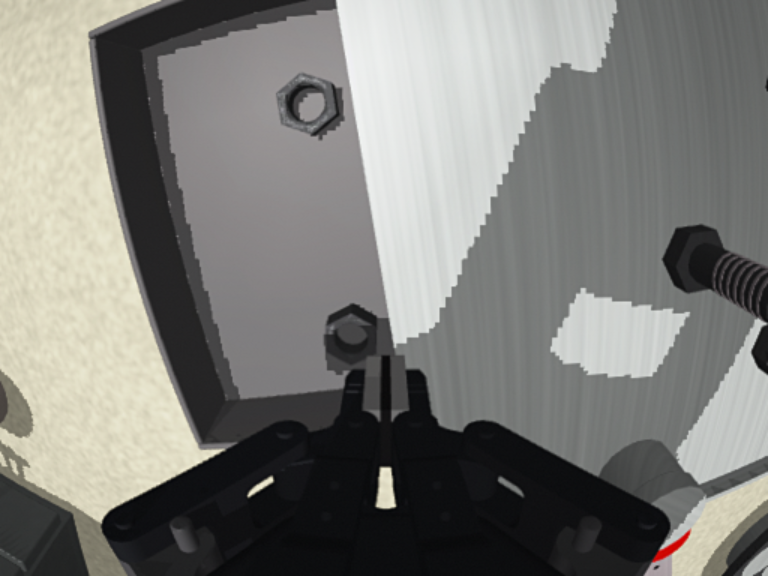

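>>> {"api": "carry_out", "payload": {
  "deltas": [
    [-20, 0, 0, 0],
    [-25, 0, 0, 0],
    [-25, 0, 0, -2.7],
    [0, 0, 20, 0],
    [0, 0, 26, 0],
    [0, 0, 26, 0],
    [0, 0, 26, 0],
    [0, 0, 26, 0],
    [0, 0, 26, 0],
    [0, 0, 26, 0],
    [0, 0, 26, 0],
    [0, 1, 20, 0],
    [0, 0, 14, 0],
    [0, 0, 0, 0],
    [0, 0, 0, 0],
    [0, 0, 0, 0]
  ]
}}

```text
time: 14.7
tcp_pos: [590.8, 122.8, 134.2]
eef_rot: [-0.5, 0.5, 0.5, 0.5]
force: [-0.8, -0.3, -0.3]
gripper_width: 0.0
```

Run:
```python
from h import *
plan(56,88,65,(-.1,-.99))
p,d=snap('wrist','w10')
cv2.imwrite('pics/w10b.png',cv2.resize(p[:,:,::-1],(768,576)))
```

```text
t 14.7 tcp [590.8 122.8 134.2] board [56.1 89.1] F [-0.8 -0.3 -0.3] w 0.0
yaw -0.1 shift in turned tool [69.2 -0.  -1.1] in present tool [69.2 -0.  -1.1]
```

View pics/w10b.png

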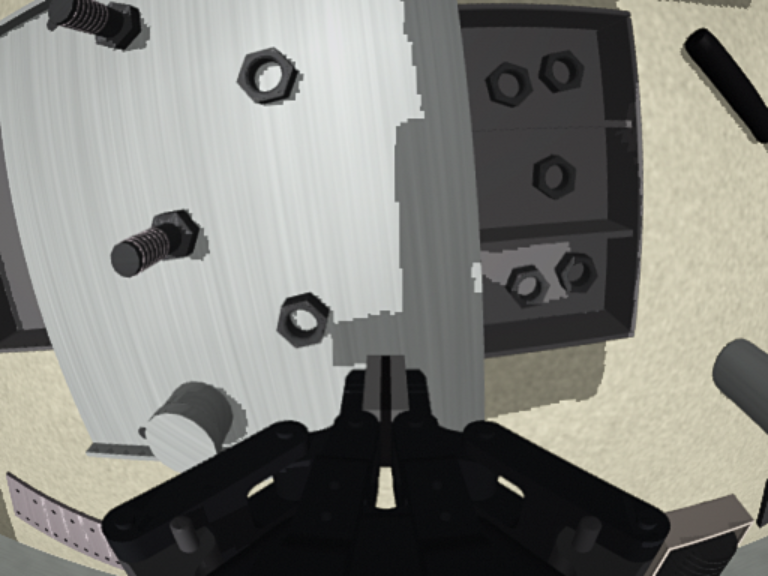

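>>> {"api": "carry_out", "payload": {
  "deltas": [
    [15, -2, 0, 0],
    [15, 0, 0, 0],
    [15, 0, 0, 0],
    [15, 0, 0, 0],
    [6, 0, 0, 0],
    [3, 0, 0, 0],
    [1, 0, 0, 0],
    [0, 0, -3, 0],
    [0, 0, -5, 0],
    [0, 0, -5, 0],
    [0, 0, -5, 0],
    [0, 0, -5, 0],
    [0, 0, -5, 0],
    [0, 0, -5, 0],
    [0, 0, -2, 0],
    [0, 0, 0, 0]
  ]
}}

```text
time: 16.35
tcp_pos: [592.8, 88.4, 64.3]
eef_rot: [-0.5, 0.5, 0.5, 0.5]
force: [0.3, 1.1, 0.1]
gripper_width: -0.3
```

Run:
```python
from h import *
plan(36,-148,65,(-.1,-.99))
p,d=snap('wrist','w11')
cv2.imwrite('pics/w11b.png',cv2.resize(p[:,:,::-1],(768,576)))
```

```text
t 16.35 tcp [592.8  88.4  64.3] board [54.6 54.6] F [0.3 1.1 0.1] w -0.3
yaw -0.1 shift in turned tool [  -0.7   -1.8 -203.5] in present tool [  -0.7   -2.1 -203.5]
```

View pics/w11b.png

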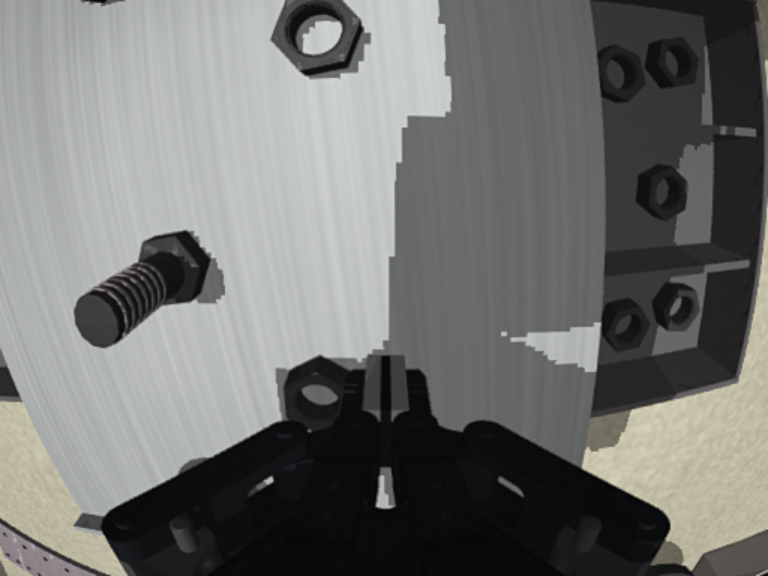

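>>> {"api": "carry_out", "payload": {
  "deltas": [
    [0, -1, -3, 0],
    [0, -1, -5, 0],
    [0, 0, -5, 0],
    [0, 0, -5, 0],
    [0, 0, -5, 0],
    [0, 0, -5, 0],
    [0, 0, -5, 0],
    [0, 0, -5, 0],
    [0, 0, -5, 0],
    [0, 0, -5, 0],
    [0, 0, -5, 0],
    [0, 0, -5, 0],
    [0, 0, -5, 0],
    [0, 0, -5, 0],
    [0, 0, -5, 0],
    [0, 0, -5, 0],
    [0, 0, -2, 0],
    [0, 0, 0, 0]
  ]
}}

```text
time: 18.2
tcp_pos: [594.8, 8.4, 64.3]
eef_rot: [-0.5, 0.5, 0.5, 0.5]
force: [-0.8, -0.0, -0.0]
gripper_width: -0.6
```

Run:
```python
from h import *
plan(36,-148,65,(-.1,-.99))
p,d=snap('wrist','w12')
cv2.imwrite('pics/w12b.png',cv2.resize(p[:,:,::-1],(768,576)))
```

```text
t 18.2 tcp [594.8   8.4  64.3] board [ 48.5 -25.2] F [-0.8 -0.  -0. ] w -0.6
yaw -0.1 shift in turned tool [-7.000e-01  1.000e-01 -1.235e+02] in present tool [  -0.7   -0.  -123.5]
```

View pics/w12b.png

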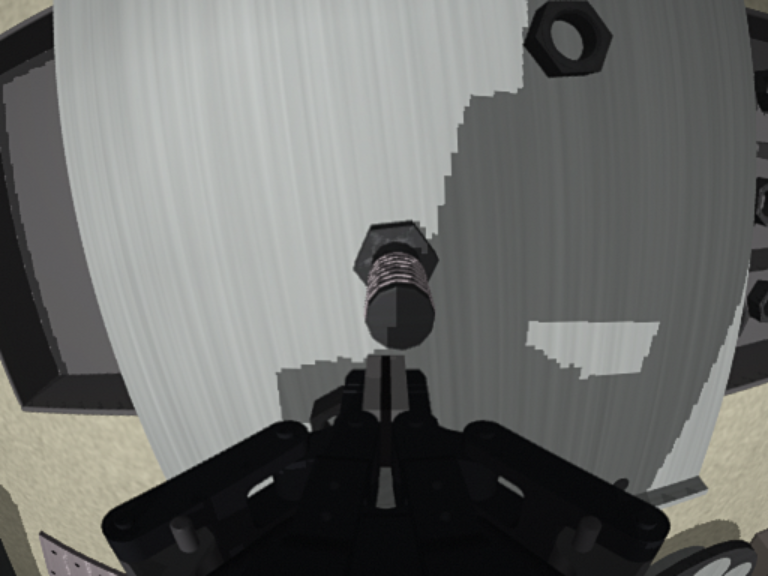

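Nut A is slipping off the finger towards +x (its upper edge is at row 385, half hidden). I'll back off, re-centre and look again.

>>> {"api": "carry_out", "payload": {
  "deltas": [
    [0, 0, 5, 0],
    [0, 0, 8, 0],
    [0, 0, 8, 0],
    [0, -4, 4, 0],
    [0, -6, 0, 0],
    [0, 0, 0, 0],
    [0, 0, 0, 0]
  ]
}}

```text
time: 18.95
tcp_pos: [605.0, 33.6, 64.2]
eef_rot: [-0.5, 0.5, 0.5, 0.5]
force: [-0.3, 0.0, 0.2]
gripper_width: 0.1
```

Run:
```python
from h import *
plan(36,-148,65,(-.1,-.99))
p,d=snap('wrist','w13')
cv2.imwrite('pics/w13b.png',cv2.resize(p[:,:,::-1],(768,576)))
```

```text
t 18.95 tcp [605.   33.6  64.2] board [61.3 -1.1] F [-0.3  0.   0.2] w 0.1
yaw -0.0 shift in turned tool [  -0.8   10.4 -148.7] in present tool [  -0.8   10.3 -148.7]
```

View pics/w13b.png

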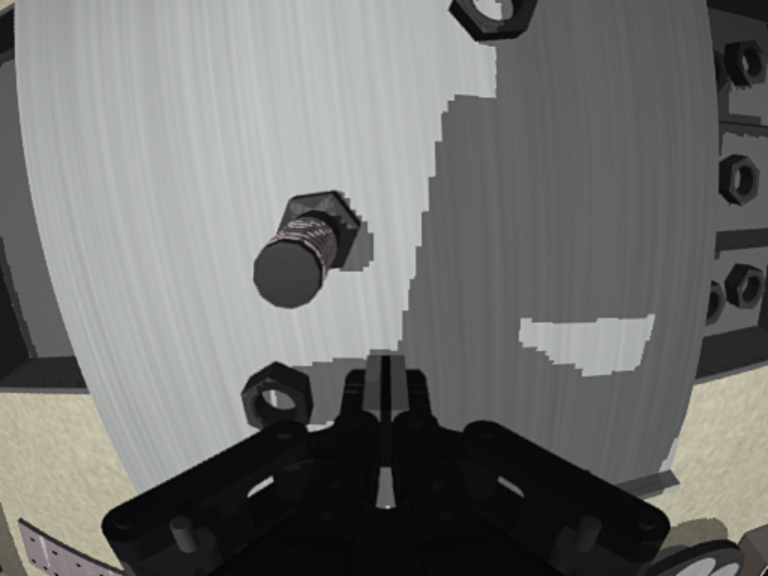

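Run:
```python
from h import *
plan(71,-2,64,(-.24,-.97))
```

```text
t 19.0 tcp [604.8  33.5  64.2] board [61.  -1.1] F [0.  0.2 0.6] w 0.0
yaw 8.1 shift in turned tool [ 0.2 -9.9  1.6] in present tool [  0.2 -10.1   0.2]
```

>>> {"api": "carry_out", "payload": {
  "deltas": [
    [0, -5, 1, 0],
    [0, -5, 0, 0],
    [0, 0, 0, 4],
    [0, 0, 0, 4],
    [0, 0, 0, 0],
    [0, 0, 0, 0]
  ]
}}

```text
time: 19.6
tcp_pos: [615.0, 34.6, 64.3]
eef_rot: [-0.464, 0.533, 0.464, 0.533]
force: [-0.1, 0.8, -0.3]
gripper_width: -0.0
```

Run:
```python
from h import *
plan(36,-148,65,(-.24,-.97))
p,d=snap('wrist','w14')
cv2.imwrite('pics/w14b.png',cv2.resize(p[:,:,::-1],(768,576)))
```

```text
t 19.6 tcp [615.   34.6  64.3] board [71.3 -1.1] F [-0.1  0.8 -0.3] w -0.0
yaw 0.2 shift in turned tool [  -0.7   -1.  -151.1] in present tool [  -0.7   -0.5 -151.1]
```

View pics/w14b.png

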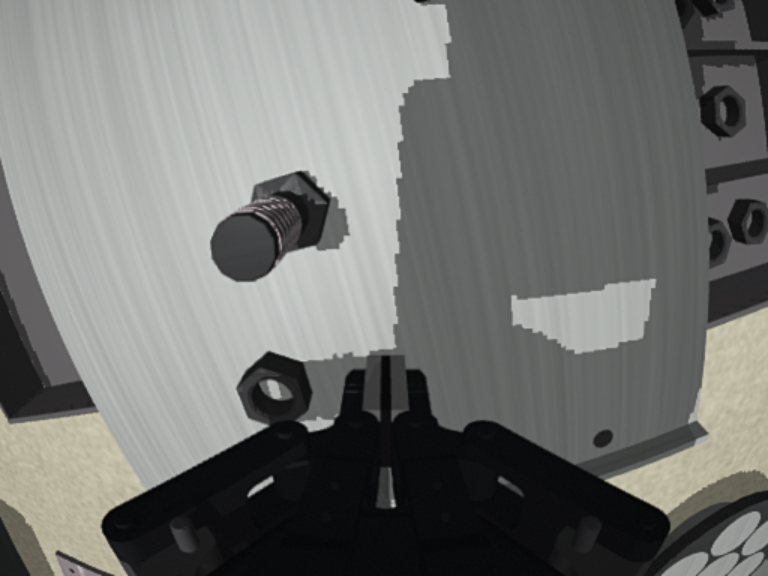

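>>> {"api": "carry_out", "payload": {
  "deltas": [
    [0, -1.5, -3, 0],
    [0, 0, -5, 0],
    [0, 0, -5, 0],
    [0, 0, -5, 0],
    [0, 0, -5, 0],
    [0, 0, -5, 0],
    [0, 0, -5, 0],
    [0, 0, -2, 0],
    [0, 0, 0, 0]
  ]
}}

```text
time: 20.55
tcp_pos: [611.4, -0.5, 64.3]
eef_rot: [-0.464, 0.534, 0.464, 0.534]
force: [0.8, 0.2, 0.3]
gripper_width: -0.1
```

Run:
```python
from h import *
plan(36,-148,65,(-.24,-.97))
p,d=snap('wrist','w15')
cv2.imwrite('pics/w15b.png',cv2.resize(p[:,:,::-1],(768,576)))
```

```text
t 20.55 tcp [ 6.114e+02 -5.000e-01  6.430e+01] board [ 64.1 -35.7] F [0.8 0.2 0.3] w -0.1
yaw 0.1 shift in turned tool [  -0.7    0.3 -115.8] in present tool [  -0.7    0.4 -115.8]
```

View pics/w15b.png

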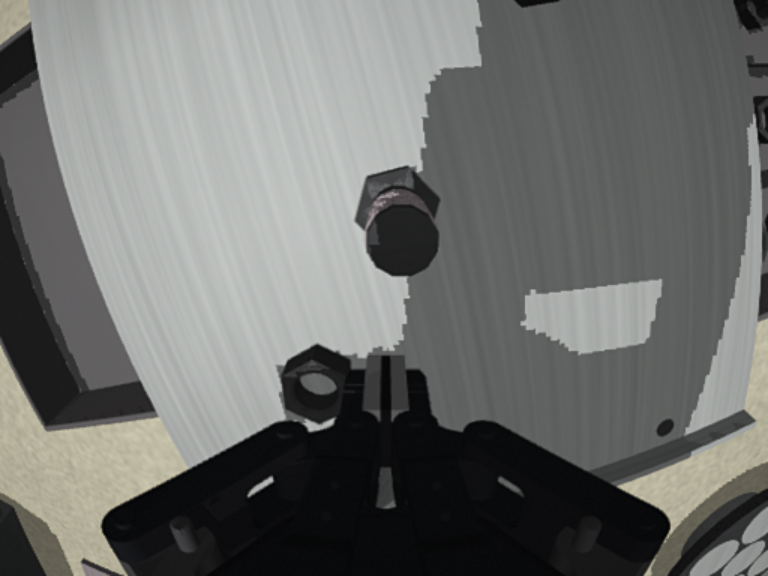

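>>> {"api": "carry_out", "payload": {
  "deltas": [
    [0, 0, -3, 0],
    [0, 0, -5, 0],
    [0, 0, -5, 0],
    [0, 0, -5, 0],
    [0, 0, -5, 0],
    [0, 0, -5, 0],
    [0, 0, -5, 0],
    [0, 0, -5, 0],
    [0, 0, -5, 0],
    [0, 0, -2, 0],
    [0, 0, 0, 0]
  ]
}}

```text
time: 21.7
tcp_pos: [605.1, -45.1, 64.3]
eef_rot: [-0.464, 0.534, 0.464, 0.534]
force: [-0.8, 0.9, 0.9]
gripper_width: 0.3
```

Run:
```python
from h import *
plan(36,-148,65,(-.24,-.97))
p,d=snap('wrist','w16')
cv2.imwrite('pics/w16b.png',cv2.resize(p[:,:,::-1],(768,576)))
```

```text
t 21.7 tcp [605.1 -45.1  64.3] board [ 53.4 -79.4] F [-0.8  0.9  0.9] w 0.3
yaw 0.1 shift in turned tool [ -0.7   0.4 -70.8] in present tool [ -0.7   0.5 -70.8]
```

View pics/w16b.png

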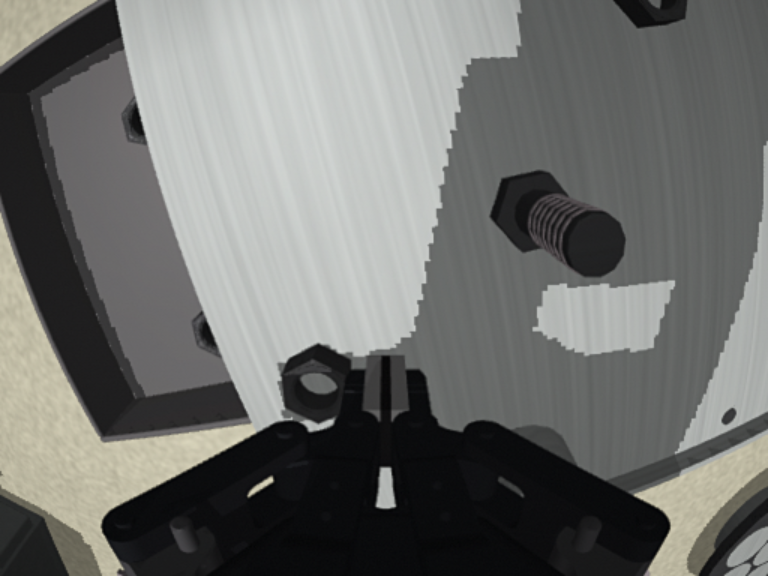

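>>> {"api": "carry_out", "payload": {
  "deltas": [
    [0, 0, -3, 0],
    [0, 0, -5, 0],
    [0, 0, -5, 0],
    [0, 0, -5, 0],
    [0, 0, -5, 0],
    [0, 0, -5, 0],
    [0, 0, -5, 0],
    [0, 0, -5, 0],
    [0, 0, -5, 0],
    [0, 0, -5, 0],
    [0, 0, -5, 0],
    [0, 0, -5, 0],
    [0, 0, -5, 0],
    [0, 0, -5, 0],
    [0, 0, 0, 0],
    [0, 0, 0, 0],
    [0, 0, 0, 0]
  ]
}}

```text
time: 23.45
tcp_pos: [595.7, -111.9, 64.3]
eef_rot: [-0.464, 0.534, 0.464, 0.534]
force: [0.3, -0.0, 0.7]
gripper_width: -0.2
```

Run:
```python
from h import *
plan(-70,88,135,(0,-1))
p,d=snap('wrist','w17')
cv2.imwrite('pics/w17b.png',cv2.resize(p[:,:,::-1],(768,576)))
```

```text
t 23.45 tcp [ 595.7 -111.9   64.3] board [  37.2 -145. ] F [ 0.3 -0.   0.7] w -0.2
yaw -13.8 shift in turned tool [-70.7 107.2 232.9] in present tool [-70.7 159.7 200.6]
```

View pics/w17b.png

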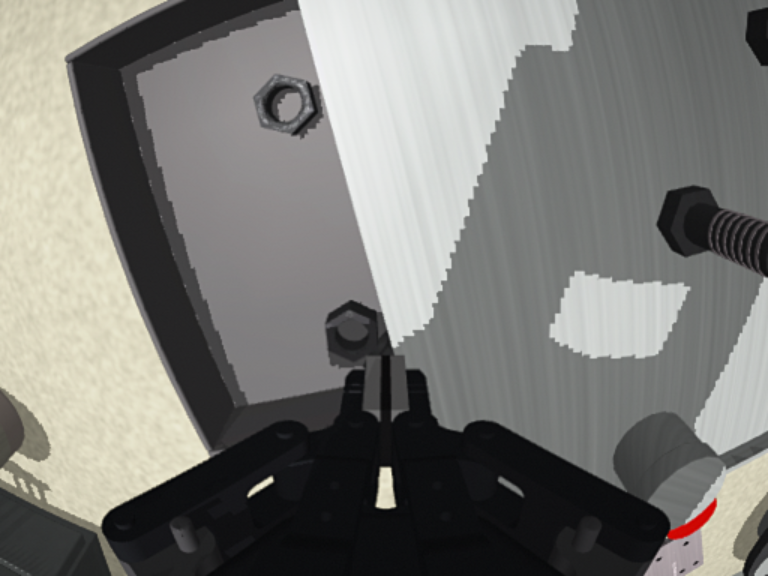

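>>> {"api": "carry_out", "payload": {
  "deltas": [
    [-20, 0, 0, 0],
    [-25, 0, 0, 0],
    [-25, 0, 0, 0],
    [-10, 0, -20, -7],
    [-15, 0, -10, -7],
    [0, 0, 0, 0],
    [0, 0, 0, 0]
  ]
}}

```text
time: 24.2
tcp_pos: [592.7, -141.6, 159.1]
eef_rot: [0.525, -0.474, -0.524, -0.474]
force: [0.1, 1.0, 0.1]
gripper_width: 0.0
```

Run:
```python
from h import *
plan(-70,88,135,(0,-1))
p,d=snap('wrist','w18');snap('top','t18')
cv2.imwrite('pics/w18b.png',cv2.resize(p[:,:,::-1],(768,576)))
```

```text
t 24.2 tcp [ 592.7 -141.6  159.1] board [  31.3 -174.2] F [0.1 1.  0.1] w 0.0
yaw -0.0 shift in turned tool [ 24.1 101.3 262.2] in present tool [ 24.1 101.4 262.1]
```

View pics/w18b.png

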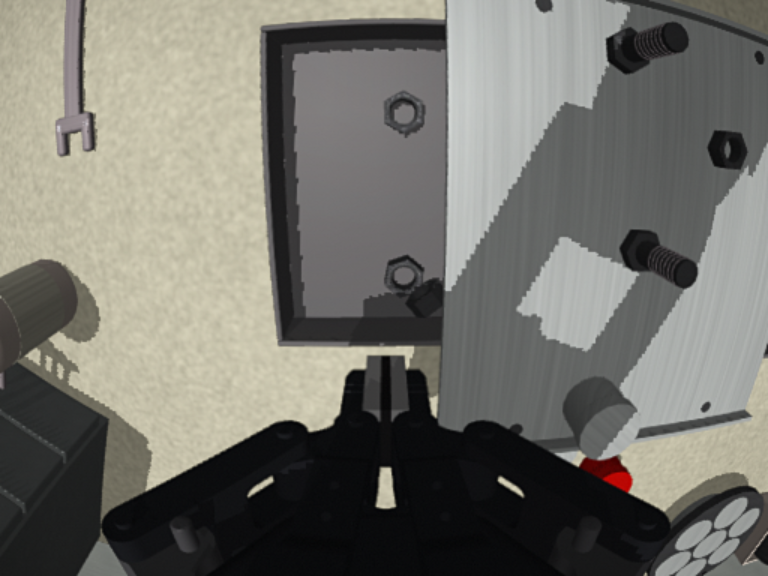

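>>> {"api": "carry_out", "payload": {
  "deltas": [
    [0, 7, 18, 0],
    [0, 10, 26, 0],
    [0, 10, 26, 0],
    [0, 10, 26, 0],
    [0, 10, 26, 0],
    [0, 10, 26, 0],
    [0, 10, 26, 0],
    [0, 10, 26, 0],
    [0, 10, 26, 0],
    [0, 8, 20, 0],
    [10, 6, 16, 0],
    [12, 0, 0, 0],
    [0, 0, 0, 0],
    [0, 0, 0, 0]
  ]
}}

```text
time: 25.7
tcp_pos: [464.5, 108.0, 136.8]
eef_rot: [-0.525, 0.474, 0.526, 0.473]
force: [-1.0, 0.7, 0.4]
gripper_width: -0.1
```

Run:
```python
from h import *
plan(-70,88,65,(0,-1))
p,d=snap('wrist','w19')
cv2.imwrite('pics/w19b.png',cv2.resize(p[:,:,::-1],(768,576)))
```

```text
t 25.7 tcp [464.5 108.  136.8] board [-71.1  87.1] F [-1.   0.7  0.4] w -0.1
yaw 0.2 shift in turned tool [71.8 -1.1  1. ] in present tool [71.8 -1.1  1. ]
```

View pics/w19b.png

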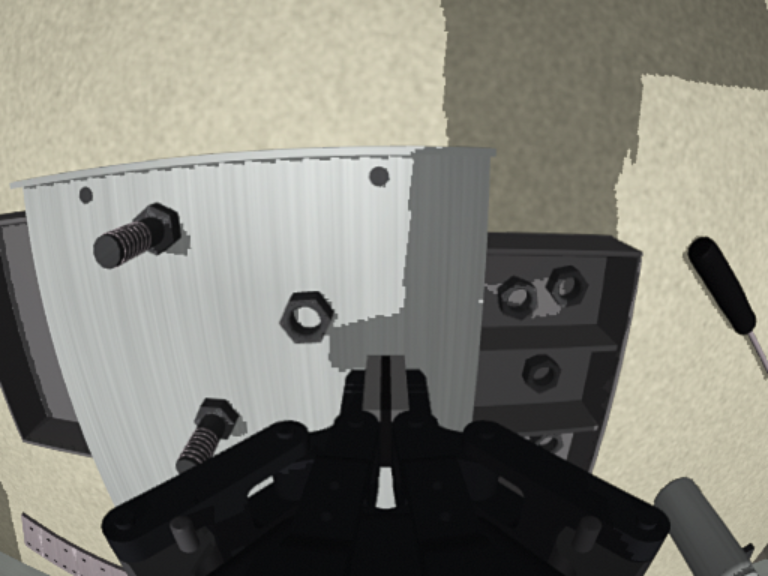

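>>> {"api": "carry_out", "payload": {
  "deltas": [
    [15, -1, 2, 0],
    [15, 0, 0, 0],
    [15, 0, 0, 0],
    [15, 0, 0, 0],
    [8, 0, 0, 0],
    [3, 0, 0, 0],
    [1, 0, 0, 0],
    [0, 0, 0, 0],
    [0, 0, -4, 0],
    [0, 0, -5, 0],
    [0, 0, -3, 0],
    [0, 0, 0, 0]
  ]
}}

```text
time: 26.95
tcp_pos: [467.1, 97.8, 65.5]
eef_rot: [0.525, -0.473, -0.525, -0.473]
force: [0.4, -0.5, 1.1]
gripper_width: 0.0
```

Run:
```python
from h import *
plan(-70,-148,65,(0,-1))
p,d=snap('wrist','w20')
cv2.imwrite('pics/w20b.png',cv2.resize(p[:,:,::-1],(768,576)))
```

```text
t 26.95 tcp [467.1  97.8  65.5] board [-69.5  76.8] F [ 0.4 -0.5  1.1] w 0.0
yaw 0.2 shift in turned tool [   0.5    0.5 -224.8] in present tool [   0.5    1.1 -224.8]
```

View pics/w20b.png

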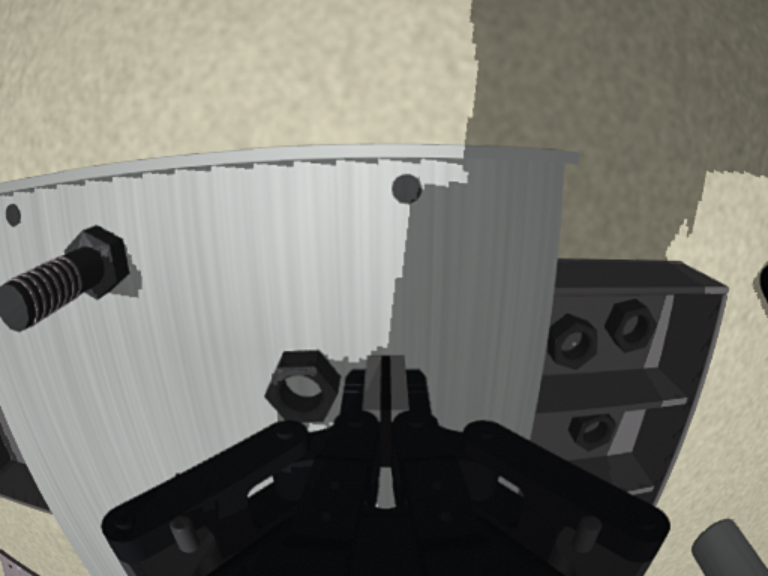

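>>> {"api": "carry_out", "payload": {
  "deltas": [
    [0, -1, -3, 0],
    [0, 0, -4, 0],
    [0, 0, -4, 0],
    [0, 0, -5, 0],
    [0, 0, -5, 0],
    [0, 0, -5, 0],
    [0, 0, -5, 0],
    [0, 0, -5, 0],
    [0, 0, -5, 0],
    [0, 0, -2, 0],
    [0, 0, 0, 0]
  ]
}}

```text
time: 28.1
tcp_pos: [472.5, 55.4, 65.3]
eef_rot: [0.525, -0.473, -0.525, -0.473]
force: [0.2, 0.9, -0.4]
gripper_width: 0.3
```

Run:
```python
from h import *
plan(-70,-148,65,(0,-1))
p,d=snap('wrist','w21')
cv2.imwrite('pics/w21b.png',cv2.resize(p[:,:,::-1],(768,576)))
```

```text
t 28.1 tcp [472.5  55.4  65.3] board [-68.5  33.9] F [ 0.2  0.9 -0.4] w 0.3
yaw 0.2 shift in turned tool [   0.3    1.6 -182. ] in present tool [   0.3    2.1 -181.9]
```

View pics/w21b.png

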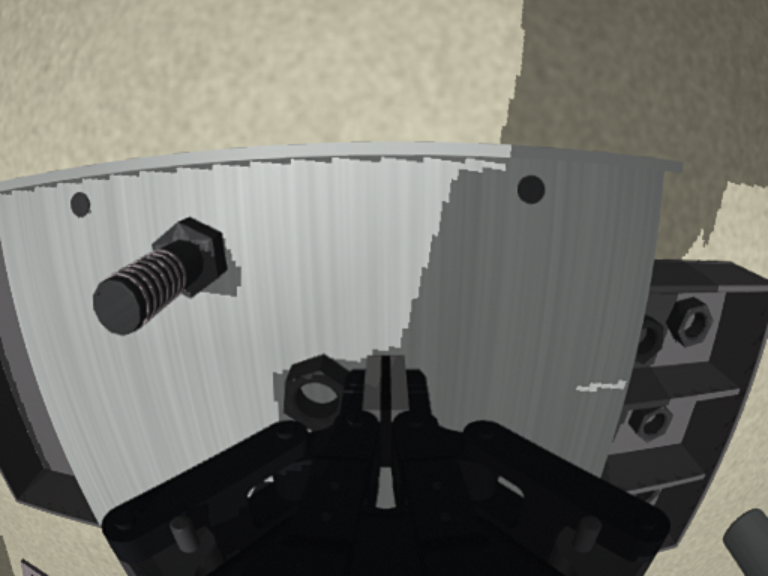

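>>> {"api": "carry_out", "payload": {
  "deltas": [
    [0, 0, 4, 0],
    [0, 0, 4, 0],
    [0, -4, 0, 0],
    [0, 0, -3, 0],
    [0, 0, -5, 0],
    [0, 0, -5, 0],
    [0, 0, -5, 0],
    [0, 0, -5, 0],
    [0, 0, -5, 0],
    [0, 0, -5, 0],
    [0, 0, -5, 0],
    [0, 0, -5, 0],
    [0, 0, -2, 0],
    [0, 0, 0, 0]
  ]
}}

```text
time: 29.55
tcp_pos: [480.3, 19.0, 65.3]
eef_rot: [0.525, -0.473, -0.525, -0.473]
force: [-0.3, -0.2, -0.9]
gripper_width: 0.3
```

Run:
```python
from h import *
plan(-70,-148,65,(0,-1))
p,d=snap('wrist','w22')
cv2.imwrite('pics/w22b.png',cv2.resize(p[:,:,::-1],(768,576)))
```

```text
t 29.55 tcp [480.3  19.   65.3] board [-64.3  -3. ] F [-0.3 -0.2 -0.9] w 0.3
yaw 0.2 shift in turned tool [   0.3    5.7 -145. ] in present tool [   0.3    6.1 -145. ]
```

View pics/w22b.png

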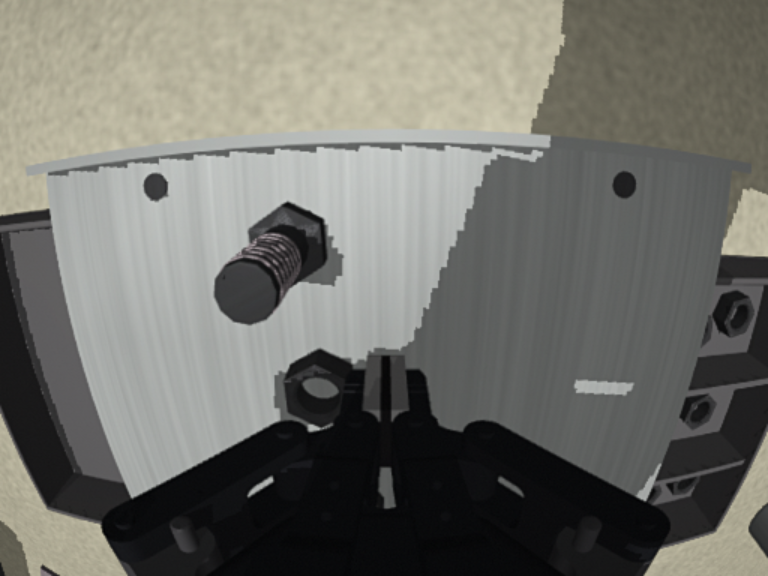

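>>> {"api": "carry_out", "payload": {
  "deltas": [
    [0, 0, 4, 0],
    [0, 0, 4, 0],
    [0, -4, 0, 0],
    [0, 0, -3, 0],
    [0, 0, -5, 0],
    [0, 0, -5, 0],
    [0, 0, -5, 0],
    [0, 0, -5, 0],
    [0, 0, -5, 0],
    [0, 0, -5, 0],
    [0, 0, -5, 0],
    [0, 0, -5, 0],
    [0, 0, -5, 0],
    [0, 0, -2, 0],
    [0, 0, 0, 0]
  ]
}}

```text
time: 31.1
tcp_pos: [488.7, -22.4, 65.3]
eef_rot: [0.525, -0.473, -0.525, -0.473]
force: [0.6, -0.2, -0.1]
gripper_width: -0.1
```

Run:
```python
from h import *
plan(-70,-148,65,(0,-1))
p,d=snap('wrist','w23')
cv2.imwrite('pics/w23b.png',cv2.resize(p[:,:,::-1],(768,576)))
```

```text
t 31.1 tcp [488.7 -22.4  65.3] board [-60.2 -45. ] F [ 0.6 -0.2 -0.1] w -0.1
yaw 0.2 shift in turned tool [   0.3    9.8 -103. ] in present tool [   0.3   10.2 -103. ]
```

View pics/w23b.png

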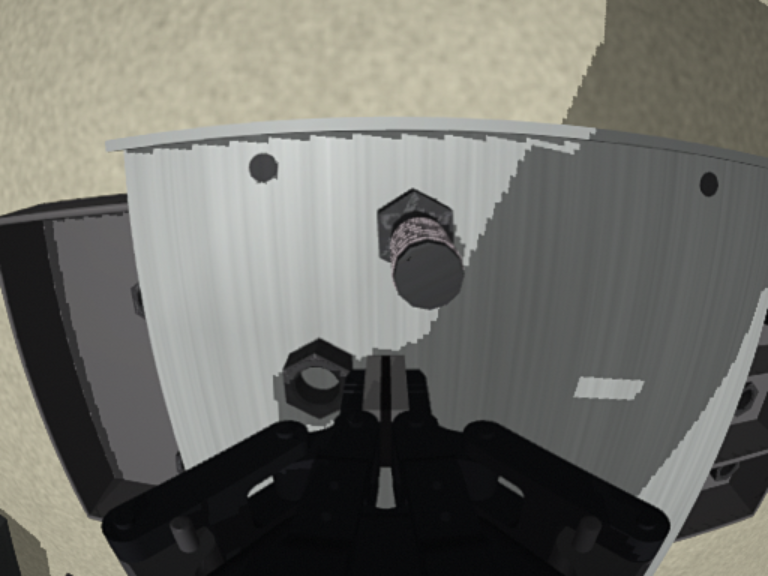

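Flat contact, with the nut at row 378 as in the stable pushes. I'll push it on over the edge.

>>> {"api": "carry_out", "payload": {
  "deltas": [
    [0, 0, -3, 0],
    [0, 0, -5, 0],
    [0, 0, -5, 0],
    [0, 0, -5, 0],
    [0, 0, -5, 0],
    [0, 0, -5, 0],
    [0, 0, -5, 0],
    [0, 0, -5, 0],
    [0, 0, -5, 0],
    [0, 0, -5, 0],
    [0, 0, -2, 0],
    [0, 0, 0, 0]
  ]
}}

```text
time: 32.35
tcp_pos: [493.9, -72.1, 65.3]
eef_rot: [0.525, -0.473, -0.525, -0.473]
force: [-0.1, -0.2, 0.5]
gripper_width: 0.2
```

Run:
```python
from h import *
plan(-70,-148,65,(0,-1))
p,d=snap('wrist','w24')
cv2.imwrite('pics/w24b.png',cv2.resize(p[:,:,::-1],(768,576)))
```

```text
t 32.35 tcp [493.9 -72.1  65.3] board [-60. -95.] F [-0.1 -0.2  0.5] w 0.2
yaw 0.2 shift in turned tool [  0.3  10.  -53. ] in present tool [  0.3  10.2 -53. ]
```

View pics/w24b.png

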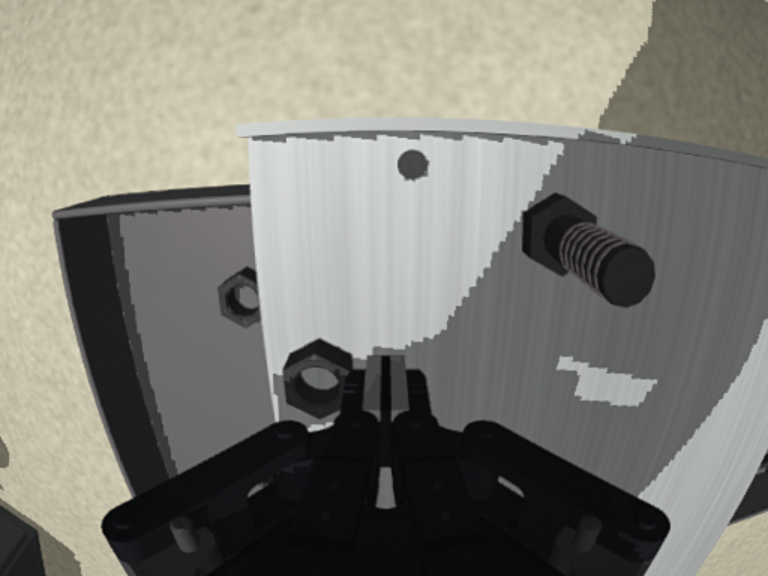

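>>> {"api": "carry_out", "payload": {
  "deltas": [
    [0, 0, -3, 0],
    [0, 0, -5, 0],
    [0, 0, -5, 0],
    [0, 0, -5, 0],
    [0, 0, -5, 0],
    [0, 0, -5, 0],
    [0, 0, -5, 0],
    [0, 0, -5, 0],
    [0, 0, -5, 0],
    [0, 0, -5, 0],
    [0, 0, -2, 0],
    [0, 0, 0, 0],
    [0, 0, 0, 0],
    [-20, 0, 0, 0],
    [-25, 0, 0, 0],
    [-30, 0, 0, 0],
    [-30, 0, 0, 0],
    [0, 0, -10, 0],
    [0, 0, 0, 0],
    [0, 0, 0, 0]
  ]
}}

```text
time: 34.4
tcp_pos: [499.4, -131.3, 169.3]
eef_rot: [-0.525, 0.474, 0.526, 0.473]
force: [0.6, -0.0, -0.7]
gripper_width: 0.5
```

Run:
```python
from h import *
plan(31,-174,200,(0,-1))
p,d=snap('wrist','w25')
cv2.imwrite('pics/w25b.png',cv2.resize(p[:,:,::-1],(768,576)))
```

```text
t 34.4 tcp [ 499.4 -131.3  169.3] board [ -60.5 -154.5] F [ 0.6 -0.  -0.7] w 0.5
yaw 0.2 shift in turned tool [-30.8 -91.5 -19.5] in present tool [-30.8 -91.4 -19.8]
```

View pics/w25b.png

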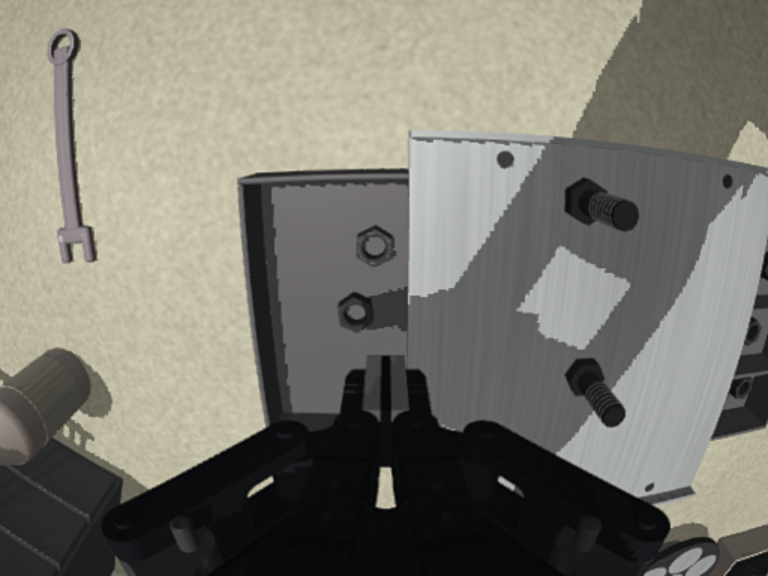

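Nuts D (375,246) and C (356,312) are in the tray. Now to check the A/B pair and the standing objects.

>>> {"api": "carry_out", "payload": {
  "deltas": [
    [-10, -13, -3, 0],
    [-10, -26, -6, 0],
    [-10, -26, -6, 0],
    [0, -26, -5, 0],
    [0, -20, -5, 0],
    [0, 0, 0, 0],
    [0, 0, 0, 0]
  ]
}}

```text
time: 35.15
tcp_pos: [612.1, -144.3, 198.7]
eef_rot: [-0.525, 0.474, 0.526, 0.473]
force: [-0.7, -0.2, -0.1]
gripper_width: 0.2
```

Run:
```python
from h import *
plan(31,-174,200,(0,-1))
p,d=snap('wrist','w26');pt,dt=snap('top','t26')
cv2.imwrite('pics/w26b.png',cv2.resize(p[180:260,200:330,::-1],(780,480),interpolation=2))
cv2.imwrite('pics/w26c.png',cv2.resize(p[:,:,::-1],(768,576)))
cv2.imwrite('pics/t26b.png',cv2.resize(pt[110:270,150:350,::-1],(750,600),interpolation=2))
```

```text
t 35.15 tcp [ 612.1 -144.3  198.7] board [  50.3 -178.8] F [-0.7 -0.2 -0.1] w 0.2
yaw 0.2 shift in turned tool [-1.3 19.3  4.8] in present tool [-1.3 19.3  4.9]
```

View pics/w26c.png

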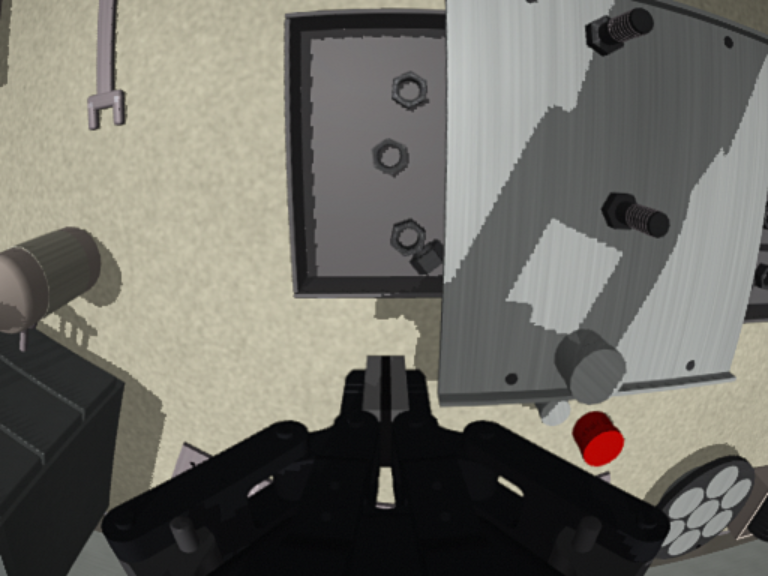

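View pics/t26b.png

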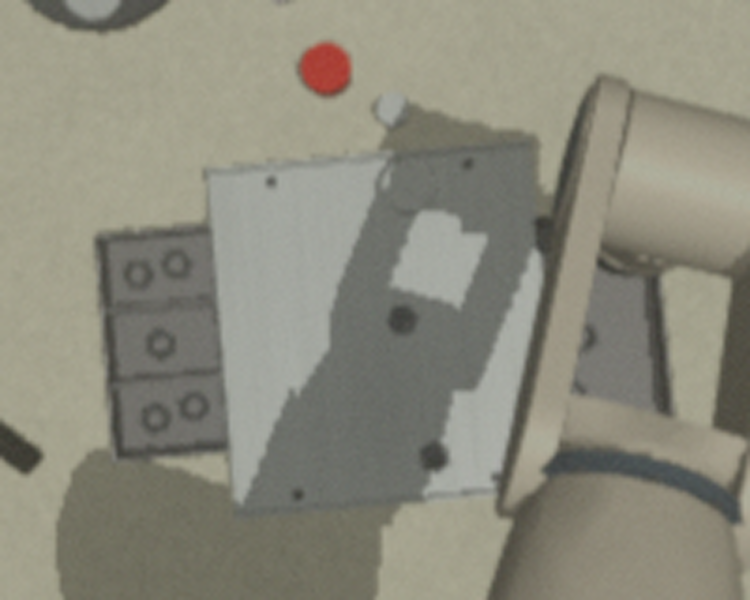

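Run:
```python
from h import *
d=np.load('pics/w26.npy');c=viewer.calibration('wrist');R=np.array(c['R']);t=np.array(c['t'])
def pw(u,v):
    D=d[v,u];a,b=u-c['cx'],v-c['cy'];r=np.hypot(a,b);th=r/c['fx']
    ray=np.array([a/r*np.sin(th),b/r*np.sin(th),np.cos(th)]);return R.T@(ray*D/ray[2]-t)
for n,(u,v) in dict(A=(285,172),A2=(282,175),A3=(288,170),A4=(285,168),Bring=(264,158),Dring=(265,60),floor=(230,150),wall=(260,194),board=(320,150)).items():
    p=pw(u,v);print(n,p.round(0),w2b(p).round(0))
z=viewer.look_for('top','paste_tin');print([(r['p'],np.round(r['xy'])) for r in z])
```

```text
A [ 608. -113.   27.] [  50. -148.]
A2 [ 612. -116.   27.] [  53. -151.]
A3 [ 606. -110.   27.] [  48. -145.]
A4 [ 604. -114.   27.] [  45. -148.]
Bring [ 598. -138.   15.] [  37. -171.]
Dring [ 490. -148.   14.] [ -72. -170.]
floor [ 595. -177.    3.] [  30. -210.]
wall [ 632. -139.   42.] [  70. -175.]
board [575. -86.  58.] [  19. -117.]
[(0.7, array([236., 130.])), (0.6, array([252., 138.])), (0.58, array([262., 160.]))]
```

View pics/w26b.png

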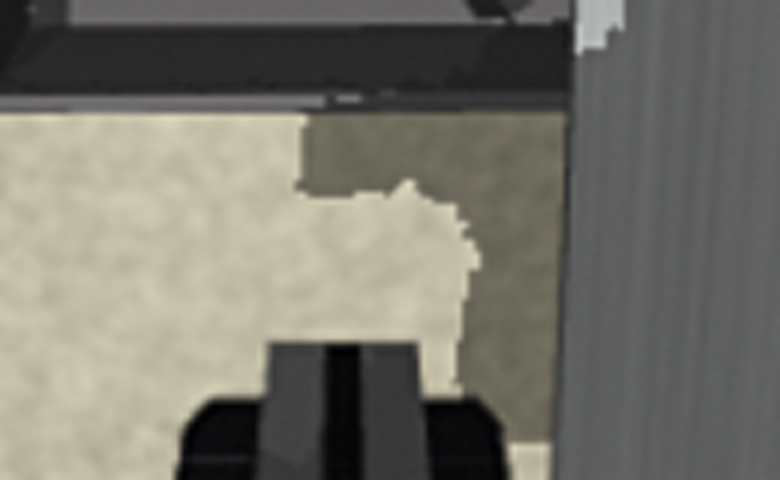

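Run:
```python
from h import *
print(robot.sign_off())
```

```text
the job is handed in; nothing more can be done
None
```

All four used nuts are in the plain tray, swept along the board with the closed fingertips and over its right-hand end. I handed the job in at about 35 s of the 64 s. Sign-off reports no verdict, so this rests on my own last checks.

- **Nuts:** three lie flat on the tray floor. The fourth stands on edge beside one of them, its top at about 27 mm above the bench, well under the 44 mm limit. It was at rest in two pictures 11 s apart.
- **Bolts and tin:** both bolts and the tin were still upright and showed no visible shift. I judged this by eye from the last wrist and top pictures. I measured no displacement for any of the three; in the last top picture the arm's shadow lay over the tin.
- **Other bench items:** I saw no change in the ones in view, but did not measure them. The arm was clear of everything at hand-in.

**What went wrong or disagreed:**
- One nut slipped sideways off the finger halfway along. I backed off, re-centred and pushed it again at an angle. Another drifted slightly and needed two small corrections.
- The wrist camera placed objects about 5–7 mm away from where the two fixed cameras did. I lined up each push from the nut's position relative to the fingertip in the wrist picture.

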